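# Bring the red screwdriver upright over the proud screw

## Task

Draw the red screwdriver out of its leaning stand, turn it upright with the blade pointing straight down, and hold it raised with the blade's tip centred two or three centimetres above the head of the brass screw that stands proud of the steel plate, ready to drive it but touching nothing. Finish still holding it there; leave the yellow screwdriver in its stand and the other things on the bench where they are.

Things in the scene. Friction and masses are not known exactly. Their poses are not given: they have to be found in the camera images.
- red_screwdriver: slotted screwdriver, red plastic handle, 228 mm long, 0.11 kg, seated in its stand; play in the bore lets it lean 41 degrees. x points along the tool to the blade; origin at mid-length, 13.3 mm off the centre line, which lies at y = 0, z = +13.3 mm. Handle x = -114 to -4 mm, up to 32 mm thick across y, 27 across z; then 7 mm round shank; flat 8 mm blade ends at x = +114 mm.
- red_screwdriver_tip (a point): end of the red screwdriver's blade, on its centre line
- red_stand: fixed wooden stand of the red screwdriver; origin under it on the bench. Base 145 x 84 x 12 mm (x -67 to +78); between two cheeks (outer y +-38, 105 mm high) a block, top 131 mm high, with a through bore, 11 mm wide, 45 long, leaning 35 degrees: up along it is (-0.574, 0, 0.819), roughly towards the robot. 118 mm of shank hang below the handle. Turned; the stands may swap places.
- red_stand_mouth (a point): upper mouth of the bore of the red screwdriver's stand, on the bore's axis: 116 mm above the bench, 30 mm to -x of the stand's origin
- yellow_screwdriver: slotted screwdriver, yellow plastic handle, 208 mm long, 0.11 kg, seated in its stand; play in the bore lets it lean 41 degrees. x points along the tool to the blade; origin at mid-length, 13.3 mm off the centre line, which lies at y = 0, z = +13.3 mm. Handle x = -104 to 6 mm, up to 32 mm thick across y, 27 across z; then 7 mm round shank; flat 8 mm blade ends at x = +104 mm.
- yellow_stand: fixed wooden stand of the yellow screwdriver; origin under it on the bench. Base 145 x 84 x 12 mm (x -67 to +78); between two cheeks (outer y +-38, 105 mm high) a block, top 131 mm high, with a through bore, 11 mm wide, 45 long, leaning 35 degrees: up along it is (-0.574, 0, 0.819), roughly towards the robot. 98 mm of shank hang below the handle. Turned; the stands may swap places.
- batten: fixed wooden batten 140 x 45 x 20 mm lying on the bench, long side along its x, origin at the centre of its underside; on it a steel mending plate 110 x 20 x 3 mm with a flush brass screw at the -x end, an empty hole and a half-driven brass screw at x = +40 mm. Only that screw stands proud.
- screw_head (a point): centre of the top of the proud screw's slotted 12 mm head: 41 mm above the bench, at x = +40 mm, y = 0 of the batten; 18 mm above the plate
- tape_measure: bystander: yellow and black tape measure, 90 x 73 x 38 mm, loose, origin at the centre of its underside
- screw_carton: bystander: small cardboard carton, 90 x 55 x 42 mm, loose, origin at the centre of its underside
- wax_tin: bystander: round flat tin, 95 mm diameter, 40 mm high, loose, origin at the centre of its underside

How it is judged (in metres and radians):
On the way:
1. the red screwdriver is drawn right out of its stand: tip above the bore's mouth, held by the fingers, clear of the stand (z of red_screwdriver_tip in the frame of red_stand above 0.118 m and contact force between the fingers and red_screwdriver above 1 N and contact force between red_screwdriver and red_stand below 0.1 N), for 0.1 s.
At the end, for the whole second after the job is handed in: Red screwdriver held still in the fingers, upright blade down within 10 degrees, tip within 12 mm sideways of the proud screw and 8 to 54 mm above its head, not touching batten or screw; yellow screwdriver moved under 20 mm; tape measure, carton and tin under 30 mm ((angle between red_screwdriver's own x axis and vertical below 0.175 rad or angle between red_screwdriver's own x axis and vertical above 2.967 rad) and height (world z) of red_screwdriver_tip between 0.049 and 0.095 m and horizontal distance between red_screwdriver_tip and screw_head below 0.012 m and contact force between the fingers and red_screwdriver above 1 N and contact force between red_screwdriver and batten below 0.1 N and linear speed of red_screwdriver below 0.02 m/s and distance of yellow_screwdriver from where it was at the start of the episode below 0.02 m and distance of each of tape_measure, screw_carton, wax_tin from where it was at the start of the episode below 0.03 m); the arm keeps its last pose, push and grip.
It fails at once if the yellow screwdriver is disturbed (moved over 20 mm) (distance of yellow_screwdriver from where it was at the start of the episode above 0.02 m).
It fails at once if a bystander is pushed over 30 mm (distance of any of tape_measure, screw_carton, wax_tin from where it was at the start of the episode above 0.03 m).
It also fails if it takes over 38 s, if anything falls off the work surface, if the arm or the gripper's body presses on something with over 40 N, if the wrist force passes 120 N, or if a joint passes its speed limit or range.

## Robot

A 7-joint arm with a two-finger parallel gripper is mounted at the origin on a cart in front of the work surface, level with it; the furniture and walls round the work are solid. World frame = base frame: x ahead of the robot, y to its left, z up, the work surface at z = 0. Lengths are in m, angles in degrees, forces in N, time in s.
With the tool pointing down it reaches from about 0.4 to 0.875 m from the base axis. Payload 6.5 kg.
Tool frame: the origin (TCP) lies at the very end of the fingers, on their centre line; the grasp point (between the pads) lies 19 mm behind it; z points along the fingers, y is the line along which they close (so a half turn about z gives the same grasp; the last joint's range is limited). The gripper opens to 85 mm and grips with 20 to 120 N. Pads are 22 mm wide; open, the fingers measure 114 mm over their backs; the gripper's body (76 mm by 85 mm) begins 54 mm behind the grasp point. The pads swing forward as they close: fully open they stand 13 mm farther back than shut.
Start: joints at [-77.246, 30.733, -0.252, 88.115, 0.149, 61.152, -4.079], TCP at [0.185, 0.623, 0.231] pointing down, gripper open.
Joint ranges: [-154.64, 154.64], [-21.42, 123.67], [-72.66, 72.17], [13.99, 137.28], [-74.86, 254.86], [10.95, 109.41], [-158.01, 158.01]. Speed limits (degrees/s): [136.94, 136.94, 180, 180, 180, 180, 180].

## Interface

Orientations are given as [roll, pitch, yaw] about the fixed x, y, z axes, in that order (R = Rz(yaw) Ry(pitch) Rx(roll)).
In Python, from rig import arm, vision, job gives the robot as it stands.
- The arm moves only by the tool move_arm, never from a script. Its argument "targets" is a list of rows, each a list of 7 numbers: the turn, a rotation vector about the tool's x, y, z in units of 8 degrees (1.0 is 8 degrees), then the shift along the tool's x, y, z in units of 50 mm (1.0 is 50 mm), then the finger opening in mm, from 0 to 85.4. In form: [[rx, ry, rz, dx, dy, dz, hand], ...]. A call has 1 to 5 rows; each row is the pose to reach, as a shift and turn from the pose commanded when the call began, along the tool's axes at that moment; what a row does not reach only later rows make up. A row lasts 1/10 s, in which the tool goes at most 50 mm and 8.59 degrees, less where a joint would pass 70% of its speed; a pose out of reach is approached as far as the arm can. A call with a gripper value outside its range is refused whole. The fingers move at their own pace and stop on an object; "squeeze" is the grip in N (left out, the last holds). Time passes only in rows, so rows that repeat a pose let the fingers close. It gives the time, the measured TCP pose, the force, the opening and the grip force at its end, in the units of the state.
- arm.observe(): the state, without advancing time (a new reading comes with each control period).
- vision.capture(name): name is "scene" or "top" or "wrist"; returns a dict with "image" (384x512x3 uint8, red, green, blue), "range_z" (384x512 float32, m along the optical axis (not along the pixel's ray), 0 where there is no reading), "fovy" (degrees; the focal length in pixels is half the picture's height over the tangent of half this angle, whatever the lens; pixels are square), "cx", "cy" (the principal point, pixels), "cam_to_world" (4x4, takes a point from camera to world coordinates). Camera axes: x right, y up, looking along -z (the intrinsics and any distortion apply to the point x, -y, -z); pixel columns grow to the right and rows downward; lengths in m; the calibration is good to about 2 mm. A picture is of the moment at which its call begins.
- job.hand_in(): hands the job in; it is judged then, once.
The state is a dict: "time": time; "q": joint angles; "joint_velocities": joint speeds; "effort": joint torques, N m; "ee_pos": TCP position; "ee_rot": TCP orientation; "force": force on the tool from outside, world axes, zero at the start; "torque": the same for the moment, N m; "opening": opening from 0.0 (shut) to 1.0 (fully open); "gripper_force": force on a finger pad.
Only numpy, scipy, OpenCV 4.12 (cv2) and the standard library are available. Lean on these libraries where they do the work, as an engineer would, in place of code of your own. Each camera call takes 0.05 s, during which the arm holds its last target. There are 200 camera calls.

## Working session

There is one attempt and no reset: what is moved stays moved. The work goes in short steps, Python scripts to look and compute and a tool call to move; the robot and the scene stay as the last step left them, time stands still between calls to the robot, and variables do not carry over. Pictures are saved under pics/ and viewed, at most 10 in all, crops included, and the job is handed in when it is done.

Besides the shell and the picture viewer there is one more tool, called after "Request:" as name(argument=value, ...), one argument or row to a line, values as JSON. move_arm: Moves the arm, as the interface text tells. Its arguments: {"type":"object","properties":{"targets":{"type":"array"},"squeeze":{"type":"number"}},"required":["targets"]}

```bash
mkdir -p pics; ls; cat > h.py <<'E'
import numpy as np, cv2
from rig import arm, vision, job
from scipy.spatial.transform import Rotation as R
def cap(n,f):
    c=vision.capture(n); cv2.imwrite(f'pics/{f}.png',c['image'][:,:,::-1]); np.savez(f'pics/{f}.npz',**c); return c
def cloud(c):
    d=c['range_z']; H,W=d.shape; f=H/2/np.tan(np.radians(c['fovy'])/2)
    v,u=np.mgrid[:H,:W]; P=np.stack([(u-c['cx'])/f*d,-(v-c['cy'])/f*d,-d],-1)
    T=np.array(c['cam_to_world']); return P@T[:3,:3].T+T[:3,3]
E
python3 - <<'E'
from h import *
a=cap('scene','s0');b=cap('top','t0')
cv2.imwrite('pics/st0.png',cv2.resize(np.hstack([a['image'],b['image']])[:,:,::-1],(800,300),interpolation=cv2.INTER_AREA))
for c in(a,b): print({k:(v if not hasattr(v,'shape') or v.size<20 else v.shape) for k,v in c.items()})
print(arm.observe())
E
```

```text
pics
{'image': (384, 512, 3), 'range_z': (384, 512), 'fovy': 45.336578203921334, 'cx': 255.76036406294463, 'cy': 195.6430958188979, 'cam_to_world': array([[ 0.82737639,  0.34412922, -0.44387317, -0.14676425],
       [-0.56158981,  0.5182533 , -0.64500419, -1.06974636],
       [ 0.00807394,  0.78293589,  0.62205001,  1.03349413],
       [ 0.        ,  0.        ,  0.        ,  1.        ]])}
{'image': (384, 512, 3), 'range_z': (384, 512), 'fovy': 54.305998680636456, 'cx': 256.63068896086054, 'cy': 193.51360754848503, 'cam_to_world': array([[ 0.05840672,  0.97422337, -0.21789327,  0.24386699],
       [-0.99828978,  0.0564554 , -0.01517561, -0.11491792],
       [-0.00248318,  0.21840698,  0.97585461,  1.44544136],
       [ 0.        ,  0.        ,  0.        ,  1.        ]])}
{'time': 0.1, 'q': array([-77.24578816,  30.77444643,  -0.25507116,  88.16359659,
         0.14737915,  61.15207344,  -4.07918947]), 'joint_velocities': array([-0.00338657, -0.21502785, -0.01708064, -0.07370138,  0.04557221,
       -0.02341102,  0.05483101]), 'effort': array([ 2.05039119e-03, -5.84564817e+01,  1.05157044e+00, -2.59779149e+01,
        1.26473114e-02,  4.48362887e-03, -1.66392988e-05]), 'ee_pos': array([0.18496114, 0.6225449 , 0.23049578]), 'ee_rot': array([-1.79910334e+02,  4.85967722e-03,  1.63457069e+02]), 'force': array([-0.26039353,  0.73110476, -0.04055206]), 'torque': array([-0.0551892 , -0.00288788,  0.00188676]), 'gripper_force': 0.0, 'opening': 1.0002392736385084}
```

View pics/t0.png

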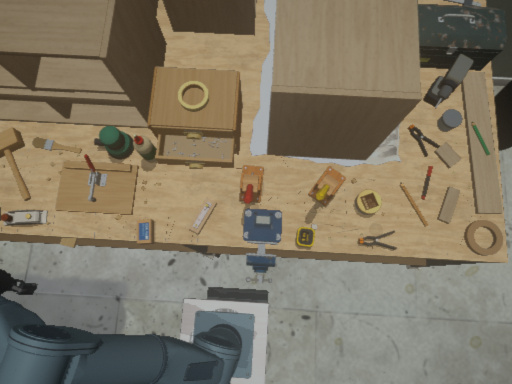

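View pics/s0.png

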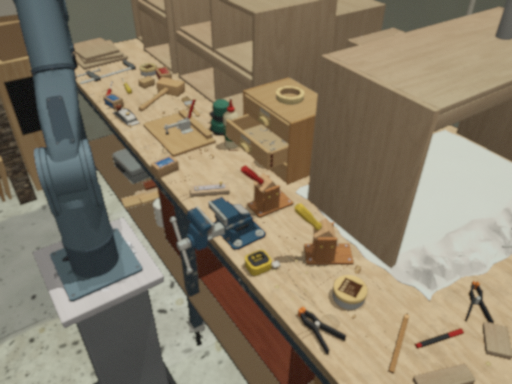

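The top view shows the red driver at about (250,185), yellow at (325,185), the batten at (203,217), and a vise in front at (262,225). I'll enlarge the area and read positions from depth.

```bash
python3 - <<'E'
from h import *
b=dict(np.load('pics/t0.npz')); P=cloud(b); im=b['image'][:,:,::-1]
s=dict(np.load('pics/s0.npz')); Ps=cloud(s); ims=s['image'][:,:,::-1]
cv2.imwrite('pics/t0c.png',np.vstack([cv2.resize(im[150:250,180:340],(800,500),interpolation=cv2.INTER_CUBIC)]))
cv2.imwrite('pics/s0c.png',cv2.resize(ims[140:280,180:360],(770,600),interpolation=cv2.INTER_CUBIC))
for n,I,Q in(('t',im,P),('s',ims,Ps)):
    hsv=cv2.cvtColor(np.ascontiguousarray(I),cv2.COLOR_BGR2HSV); h,sa,v=cv2.split(hsv)
    m=((h<5)|(h>172))&(sa>150)&(v>70)&(Q[...,2]>.1)&(Q[...,2]<.35)&(abs(Q[...,1])<.4)&(Q[...,0]>.2)
    p=Q[m]; print(n,len(p),p.mean(0)); o=p[np.argsort(p[:,2])]; print(o[::max(1,len(o)//12)].round(3)); 
    u,w,vt=np.linalg.svd(p-p.mean(0)); print(vt[0],w)
    my=(h>22)&(h<32)&(sa>170)&(v>100)&(Q[...,2]>.1)&(Q[...,2]<.35)&(abs(Q[...,1])<.6); p=Q[my]; print('y',len(p),p.mean(0),p.min(0),p.max(0))
for u,v in[(203,217),(205,205),(252,172),(250,195),(262,225),(285,225),(243,225)]: print(u,v,P[v,u].round(3))
E
```

```text
t 24 [0.59758975 0.1182804  0.1859305 ]
[[ 0.707  0.335  0.167]
 [ 0.698  0.336  0.17 ]
 [ 0.694  0.336  0.17 ]
 [ 0.713  0.338  0.171]
 [ 0.689  0.341  0.173]
 [ 0.709  0.338  0.182]
 [ 0.521 -0.062  0.189]
 [ 0.499 -0.067  0.194]
 [ 0.509 -0.067  0.198]
 [ 0.511 -0.06   0.199]
 [ 0.504 -0.064  0.202]
 [ 0.507 -0.064  0.204]]
[-0.43017137 -0.90093616  0.05715433] [1.08932091 0.03315604 0.02120587]
y 101 [ 0.54267617 -0.32026916  0.18188132] [ 0.51587225 -0.35010638  0.1288104 ] [ 0.58412634 -0.29761249  0.21052393]
s 138 [0.55128043 0.00223876 0.17251337]
[[ 0.564 -0.072  0.123]
 [ 0.542 -0.075  0.138]
 [ 0.527 -0.075  0.152]
 [ 0.535 -0.079  0.159]
 [ 0.529 -0.077  0.168]
 [ 0.527 -0.074  0.171]
 [ 0.704  0.332  0.174]
 [ 0.502 -0.076  0.179]
 [ 0.505 -0.078  0.182]
 [ 0.496 -0.074  0.187]
 [ 0.49  -0.071  0.192]
 [ 0.501 -0.073  0.196]
 [ 0.501 -0.073  0.2  ]]
[-0.3974204  -0.91763425 -0.00209975] [2.0552754  0.30439922 0.05516659]
y 118 [ 0.5405423  -0.3336358   0.16576111] [ 0.51326759 -0.35363054  0.12241241] [ 0.57499871 -0.3126304   0.20131235]
203 217 [0.457 0.107 0.025]
205 205 [0.5   0.1   0.047]
252 172 [ 0.647 -0.07   0.024]
250 195 [ 0.517 -0.073  0.194]
262 225 [ 0.428 -0.12   0.11 ]
285 225 [ 0.448 -0.21  -0.001]
243 225 [ 0.437 -0.047  0.012]
```

View pics/t0c.png

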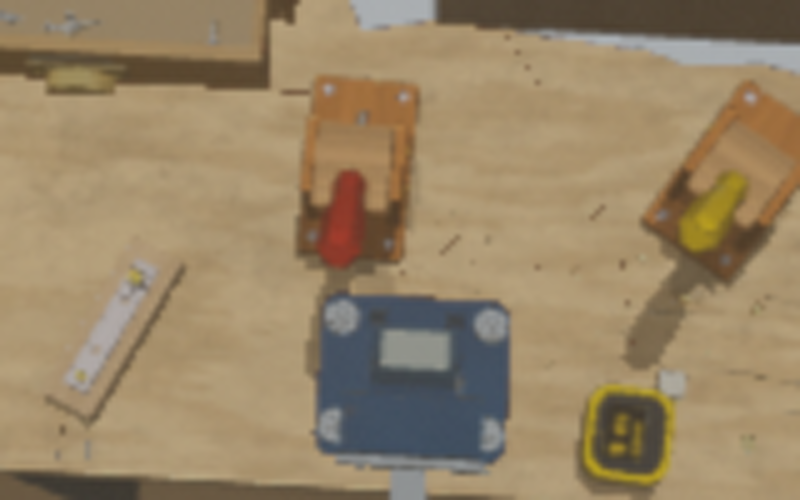

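View pics/s0c.png

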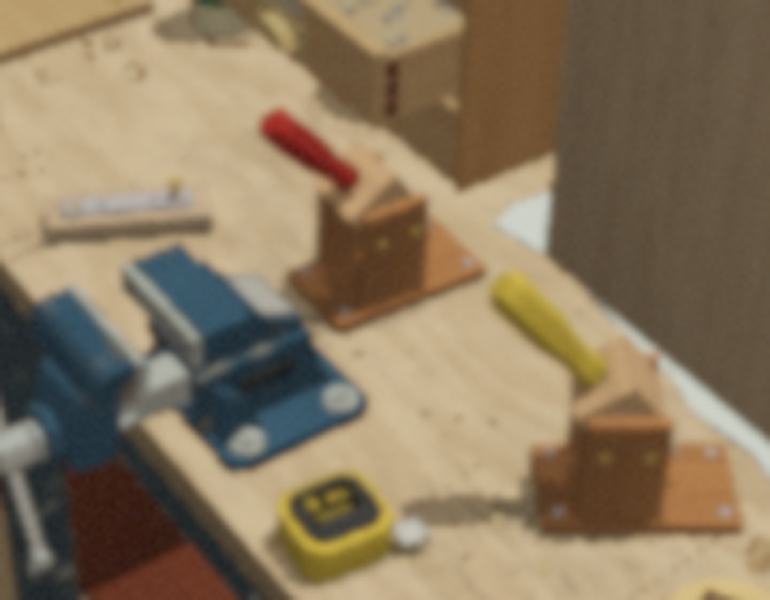

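Both stands are clear in the pictures. The red handle runs from about (0.49,-0.07,0.20) down to (0.57,-0.07,0.12), and the proud screw is near px (207,205), about (0.50,0.10). I'll start moving over there, then look with the wrist camera.

Request:
move_arm(
  targets=[
    [0,0,0,-3.3,-1.8,-0.7,85],
    [0,0,0,-6.6,-3.7,-1.4,85],
    [0,0,0,-6.6,-3.7,-1.4,85],
    [0,0,0,-6.6,-3.7,-1.4,85],
    [0,0,0,-6.6,-3.7,-1.4,85],
  ],
)

```text
time: 0.6
ee_pos: [0.3576, 0.4451, 0.2769]
ee_rot: [-180.0, -0.0, 163.5]
force: [1.2, 0.4, 0.3]
opening: 0.997
gripper_force: 0.0
```

```bash
cat >> h.py <<'E'
def pose():
    o=arm.observe(); return np.array(o['ee_pos']),R.from_euler('xyz',o['ee_rot'],degrees=True),o
def go(p,Rt):
    "units from here to pose"
    p0,R0,o=pose(); print('rot',((R0.inv()*Rt).as_rotvec(degrees=True)/8).round(2),'shift',(R0.inv().apply(np.array(p)-p0)/.05).round(2),'at',p0.round(3),'q',np.round(o['q'],1),'t',round(o['time'],2))
def aim(z,x):
    "tool z along z, x near x"
    z=np.array(z,float)/np.linalg.norm(z); y=np.cross(z,x); y/=np.linalg.norm(y); return R.from_matrix(np.stack([np.cross(y,z),y,z],1))
E
python3 - <<'E'
from h import *
A=[]
for n in('t0','s0'):
    b=dict(np.load(f'pics/{n}.npz')); Q=cloud(b); h,sa,v=cv2.split(cv2.cvtColor(np.ascontiguousarray(b['image'][:,:,::-1]),cv2.COLOR_BGR2HSV))
    m=((h<6)|(h>172))&(sa>130)&(v>60)&(abs(Q[...,1]+.07)<.04)&(Q[...,2]>.09)&(Q[...,2]<.3)&(Q[...,0]>.45)&(Q[...,0]<.65)
    p=Q[m]; c=p.mean(0); vt=np.linalg.svd(p-c)[2][0]; t=(p-c)@vt; print(n,len(p),c,vt,t.min(),t.max())
b=dict(np.load('pics/t0.npz')); Q=cloud(b)
for u,v in[(180+328/5,150+89/5),(180+403/5,150+97/5),(180+389/5,150+245/5),(180+135/5,150+275/5),(180+85/5,150+380/5),(180+145/5,150+268/5)]:
    u,v=round(u),round(v); print(u,v,Q[v,u].round(3),np.median(Q[v-1:v+2,u-1:u+2].reshape(-1,3),0).round(3))
go([.41,-.07,.32],aim([.656,-.03,-.755],[-1,.05,0]))
E
```

```text
t0 83 [ 0.5213578  -0.06640914  0.18214636] [-0.71796812  0.01427315  0.69592963] -0.06895474580826419 0.031455622673346104
s0 126 [ 0.51996678 -0.07507262  0.16990827] [ 0.65847451 -0.02263654 -0.75226252] -0.04264365415813782 0.06424351711582198
246 168 [ 0.664 -0.044  0.017] [ 0.666 -0.044  0.011]
261 169 [ 0.663 -0.104  0.017] [ 0.663 -0.104  0.013]
258 199 [ 0.543 -0.099  0.007] [ 0.543 -0.099  0.01 ]
207 205 [0.502 0.094 0.04 ] [0.502 0.094 0.038]
197 226 [0.421 0.127 0.023] [0.421 0.127 0.021]
209 204 [0.51  0.09  0.018] [0.51  0.089 0.021]
rot [-0.64 -5.1  -1.63] shift [-3.94 -9.58 -0.86] at [0.358 0.445 0.277] q [-58.2  20.3   3.1  97.8  -1.2  62.   18.8] t 0.6
```

Request:
move_arm(
  targets=[
    [0,0,0,-3.1,-4.2,-0.9,85],
    [0,0,0,-3.1,-4.2,-0.9,85],
    [0,0,0,-3.1,-4.2,-0.9,85],
    [0,0,0,-3.1,-4.2,-0.9,85],
    [0,0,0,-3.1,-4.2,-0.9,85],
  ],
)

```text
time: 1.1
ee_pos: [0.4405, 0.2131, 0.3194]
ee_rot: [-180.0, -0.0, 163.5]
force: [0.8, 0.5, 0.5]
opening: 0.995
gripper_force: 0.0
```

```bash
python3 - <<'E'
from h import *
go([.41,-.066,.32],aim([.656,-.023,-.755],[-1,.035,0]))
E
```

```text
rot [-0.65 -5.1  -1.74] shift [-1.   -5.53 -0.01] at [0.441 0.213 0.319] q [-40.3   9.4  10.4 106.2  -1.9  64.6  44.3] t 1.1
```

Request:
move_arm(
  targets=[
    [-0.6,-5.1,-1.7,-1.0,-5.5,0,85],
    [-0.6,-5.1,-1.7,-1.0,-5.5,0,85],
    [-0.6,-5.1,-1.7,-1.0,-5.5,0,85],
    [-0.6,-5.1,-1.7,-1.0,-5.5,0,85],
    [-0.6,-5.1,-1.7,-1.0,-5.5,0,85],
  ],
)

```text
time: 1.6
ee_pos: [0.415, 0.0463, 0.3201]
ee_rot: [176.9, 27.1, 172.7]
force: [-0.4, -0.2, -0.4]
opening: 0.997
gripper_force: 0.0
```

```bash
python3 - <<'E'
from h import *
go([.41,-.066,.32],aim([.656,-.023,-.755],[-1,.035,0]))
E
```

```text
rot [ 0.02 -1.72 -0.6 ] shift [-0.17 -2.24 -0.04] at [0.415 0.046 0.32 ] q [-18.3 -14.5  -1.4 133.8  15.1  35.8  53.3] t 1.6
```

```bash
python3 - <<'E'
from h import *
go([.455,-.066,.275],aim([.5,-.018,-.866],[-1,.035,0]))
E
```

```text
rot [ 0.08 -0.35 -0.6 ] shift [-0.55 -2.19  1.18] at [0.415 0.046 0.32 ] q [-18.3 -14.5  -1.4 133.8  15.1  35.8  53.3] t 1.6
```

Request:
move_arm(
  targets=[
    [0,-0.35,-0.6,-0.5,-2.2,0.6,85],
    [0,-0.35,-0.6,-0.55,-2.2,1.2,85],
    [0,-0.35,-0.6,-0.55,-2.2,1.2,85],
    [0,-0.35,-0.6,-0.55,-2.2,1.2,85],
  ],
)

```text
time: 2.0
ee_pos: [0.457, -0.0687, 0.2731]
ee_rot: [179.4, 29.8, 177.6]
force: [-0.3, 0.2, 0.4]
opening: 0.995
gripper_force: 0.0
```

```bash
python3 - <<'E'
from h import *
c=cap('wrist','w1'); Q=cloud(c)
go([.455,-.066,.275],aim([.5,-.018,-.866],[-1,.035,0]))
h,sa,v=cv2.split(cv2.cvtColor(np.ascontiguousarray(c['image'][:,:,::-1]),cv2.COLOR_BGR2HSV))
m=((h<6)|(h>172))&(sa>130)&(v>60)&(Q[...,2]>.09)&(c['range_z']>0)&(abs(Q[...,1]+.07)<.05)
p=Q[m];cc=p.mean(0);vt=np.linalg.svd(p-cc)[2][0];t=(p-cc)@vt;print(len(p),cc,vt,t.min(),t.max()); print(p.min(0),p.max(0))
T=c['cam_to_world'];print(T)
E
```

```text
rot [ 0.06 -0.02 -0.03] shift [ 0.02  0.01 -0.04] at [ 0.457 -0.066  0.274] q [-20.2  -7.6  22.2 136.5   5.9  20.8  85.6] t 2.05
928 [ 0.49230978 -0.06254701  0.19650056] [0.6816399  0.35778108 0.63824741] -0.014124778680444197 0.01443475906813776
[ 0.48410976 -0.07655108  0.17900032] [ 0.50538181 -0.04874486  0.20453321]
[[ 0.03629552 -0.69570528 -0.71740978  0.32434415]
 [ 0.99929921  0.03183969  0.01968058 -0.06385018]
 [ 0.00915022 -0.71762135  0.69637338  0.36200148]
 [ 0.          0.          0.          1.        ]]
```

View pics/w1.png

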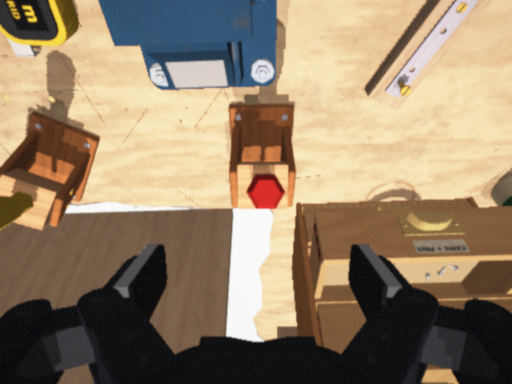

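Looking down the handle, its end face is at px (266,191) between the fingers, with the stand below it. The end centre is (0.492,-0.0625,0.197). I'll advance along the fingers.

```bash
python3 - <<'E'
from h import *
go([.5275,-.064,.1505],aim([.5,-.018,-.866],[-1,.035,0]))
E
```

```text
rot [ 0.06 -0.02 -0.03] shift [0.01 0.08 2.84] at [ 0.457 -0.066  0.274] q [-20.2  -7.6  22.2 136.5   5.9  20.8  85.6] t 2.05
```

Request:
move_arm(
  targets=[
    [0,0,0,0,0.08,0.8,85],
    [0,0,0,0,0.08,1.6,85],
    [0,0,0,0,0.08,2.3,85],
    [0,0,0,0,0.08,2.8,85],
    [0,0,0,0,0.08,2.8,85],
  ],
)

```text
time: 2.55
ee_pos: [0.5048, -0.0415, 0.1899]
ee_rot: [177.2, 28.2, 176.9]
force: [0.0, -0.4, 0.1]
opening: 0.996
gripper_force: 0.0
```

Request:
move_arm(
  targets=[
    [0,0,0,0,0,0,20],
    [0,0,0,0,0,0,20],
    [0,0,0,0,0,0,20],
    [0,0,0,0,0,0,20],
    [0,0,0,0,0,0,20],
  ],
  squeeze=50,
)

```text
time: 3.05
ee_pos: [0.5062, -0.048, 0.1925]
ee_rot: [177.6, 28.6, 176.5]
force: [-8.6, -11.5, 17.4]
opening: 0.283
gripper_force: 49.2
```

```bash
python3 - <<'E'
from h import *
c=cap('wrist','w2')
u=np.array([-.62,.02,.785]); p,Rr,o=pose(); print(p,o['force'],o['opening'],o['gripper_force'])
go(p+.13*u,Rr)
E
```

```text
[ 0.50626702 -0.0480857   0.19259289] [ -7.86516519 -12.21929137  16.44286001] 0.28713178266467987 49.232117297215154
rot [0. 0. 0.] shift [ 0.44  0.06 -2.56] at [ 0.506 -0.048  0.193] q [-34.2  10.7  39.6 135.9 -53.   11.4 140.4] t 3.1
```

View pics/w2.png

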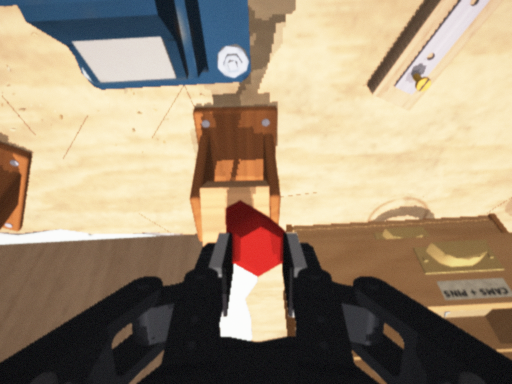

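The wrist view shows the fingers only on the handle's end, at px (255,240), and off to one side. The arm stalled at the j6 and j4 limits, so this tilt is too steep. I'll release, back off, and come in with a more vertical tool.

Request:
move_arm(
  targets=[
    [0,0,0,0,-0.1,0,85],
    [0,0,0,0,-0.1,0,85],
    [0,0,0,0,-0.1,0,85],
    [0,0,0,0,-0.1,-1.0,85],
    [0,0,0,0,-0.1,-1.8,85],
  ],
)

```text
time: 3.6
ee_pos: [0.4902, -0.0373, 0.2204]
ee_rot: [176.7, 28.0, 177.8]
force: [-0.2, 1.9, -0.5]
opening: 0.996
gripper_force: 0.0
```

```bash
python3 - <<'E'
from h import *
go([.48,-.063,.31],aim([.25,-.008,-.968],[-1,.035,0]))
E
```

```text
rot [0.39 1.69 0.03] shift [-0.68 -0.43 -1.69] at [ 0.49  -0.037  0.22 ] q [-44.3   4.2  48.3 136.3 -28.3  14.5 117.5] t 3.6
```

Request:
move_arm(
  targets=[
    [0,0,0,-0.3,0,-1.0,85],
    [0.4,1.7,0,-0.7,-0.4,-1.7,85],
    [0.4,1.7,0,-0.7,-0.4,-1.7,85],
    [0.4,1.7,0,-0.7,-0.4,-1.7,85],
    [0.4,1.7,0,-0.7,-0.4,-1.7,85],
  ],
)

```text
time: 4.1
ee_pos: [0.4834, -0.0618, 0.3131]
ee_rot: [-179.9, 14.8, 178.2]
force: [-0.7, -0.4, -0.5]
opening: 0.992
gripper_force: 0.0
```

```bash
python3 - <<'E'
from h import *
go([.48,-.063,.31],aim([.25,-.008,-.968],[-1,.035,0]))
go([.52,-.063,.34],aim([.1,-.008,-.968],[-1,.035,0]))
E
```

```text
rot [-0.01  0.04  0.03] shift [ 0.08 -0.03  0.04] at [ 0.483 -0.062  0.313] q [-51.4  -2.1  53.6 120.    2.2  46.5  89.3] t 4.1
rot [0.03 1.11 0.02] shift [-0.85 -0.   -0.33] at [ 0.483 -0.062  0.313] q [-51.4  -2.1  53.6 120.    2.2  46.5  89.3] t 4.1
```

Request:
move_arm(
  targets=[
    [0,1.8,0,-2.5,0,-0.3,85],
    [0,1.8,0,-2.5,0,-0.3,85],
    [0,1.8,0,-2.5,0,-0.3,85],
    [0,1.8,0,-2.5,0,-0.3,85],
    [0,1.8,0,-2.5,0,-0.3,85],
  ],
)

```text
time: 4.6
ee_pos: [0.6006, -0.0651, 0.3543]
ee_rot: [-179.8, 0.0, 178.2]
force: [-0.2, 0.6, -0.2]
opening: 0.994
gripper_force: 0.0
```

```bash
python3 - <<'E'
from h import *
go([.48,-.063,.27],aim([.25,-.008,-.968],[-1,.035,0]))
E
```

```text
rot [-0.03 -1.81  0.03] shift [ 2.41 -0.03  1.69] at [ 0.601 -0.065  0.354] q [-35.5  27.8  54.8  88.9 -23.   75.3 110.3] t 4.6
```

Request:
move_arm(
  targets=[
    [0,0,0,0,0,0.5,85],
    [0,0,0,0,0,0,85],
    [0,0,0,0,0,0.5,85],
    [0,0,0,0,0,0,85],
  ],
)

```text
time: 5.0
ee_pos: [0.594, -0.0641, 0.3507]
ee_rot: [179.9, -0.5, 178.1]
force: [0.3, 0.3, -0.3]
opening: 0.997
gripper_force: 0.0
```

```bash
python3 - <<'E'
from h import *
go([.48,-.063,.27],aim([.25,-.008,-.968],[-1,.035,0]))
E
```

```text
rot [ 0.   -1.87  0.02] shift [ 2.27 -0.05  1.63] at [ 0.594 -0.064  0.351] q [-35.7  27.5  54.8  89.8 -22.9  75.2 110.3] t 5.0
```

```bash
python3 - <<'E'
from h import *
go([.498,-.063,.25],aim([.25,-.008,-.968],[-1,.035,0]))
E
```

```text
rot [ 0.   -1.87  0.02] shift [ 1.9  -0.04  2.03] at [ 0.594 -0.064  0.351] q [-35.7  27.5  54.8  89.8 -22.9  75.2 110.3] t 5.0
```

Request:
move_arm(
  targets=[
    [0,-1.0,0,0.7,0,0.7,85],
    [0,-1.9,0,1.3,0,1.4,85],
    [0,-1.9,0,1.9,0,2.0,85],
    [0,-1.9,0,1.9,0,2.0,85],
    [0,-1.9,0,1.9,0,2.0,85],
  ],
)

```text
time: 5.5
ee_pos: [0.4975, -0.0613, 0.2525]
ee_rot: [179.8, 14.9, 178.1]
force: [0.9, -0.6, 0.9]
opening: 0.996
gripper_force: 0.0
```

```bash
cat >> h.py <<'E'
def red(c):
    Q=cloud(c)
    h,sa,v=cv2.split(cv2.cvtColor(np.ascontiguousarray(c['image'][:,:,::-1]),cv2.COLOR_BGR2HSV))
    m=((h<6)|(h>172))&(sa>130)&(v>60)&(Q[...,2]>.09)&(c['range_z']>0)&(abs(Q[...,1]+.07)<.06)
    p=Q[m];print(len(p),p.mean(0),p.min(0),p.max(0));return p
E
python3 - <<'E'
from h import *
red(cap('wrist','w3')); 
go([.5228,-.0637,.1486],aim([.25,-.008,-.968],[-1,.035,0]))
E
```

```text
1539 [ 0.49913758 -0.06093856  0.19468887] [ 0.48450422 -0.07521094  0.12776187] [ 0.5681917  -0.04656816  0.20572856]
rot [0.01 0.09 0.02] shift [ 0.14 -0.03  2.17] at [ 0.501 -0.062  0.255] q [-51.9  10.1  60.9 122.7 -16.8  38.2 107.5] t 5.55
```

Request:
move_arm(
  targets=[
    [0,0,0,0.05,0,0.7,85],
    [0,0,0,0.1,0,1.4,85],
    [0,0,0,0.1,0,1.8,85],
    [0,0,0,0.1,0,2.15,85],
    [0,0,0,0.1,0,2.15,85],
  ],
)

```text
time: 6.05
ee_pos: [0.5282, -0.0637, 0.1504]
ee_rot: [-179.9, 15.3, 178.2]
force: [0.5, -0.2, 1.2]
opening: 0.994
gripper_force: 0.0
```

```bash
python3 - <<'E'
from h import *
red(cap('wrist','w4')); 
go([.5228,-.0627,.1486],aim([.25,-.008,-.968],[-1,.035,0]))
E
```

```text
5219 [ 0.49307608 -0.06057161  0.19734211] [ 0.4841999  -0.07478987  0.18456199] [ 0.50617018 -0.04633773  0.20512877]
rot [-0.01  0.11  0.02] shift [0.12 0.02 0.03] at [ 0.528 -0.064  0.152] q [-33.   24.   42.9 124.4 -39.5  27.1 127.3] t 6.1
```

Request:
move_arm(
  targets=[
    [0,0,0,0.1,0.03,0.03,15],
    [0,0,0,0.1,0.03,0.03,15],
    [0,0,0,0.1,0.03,0.03,15],
    [0,0,0,0.1,0.03,0.03,15],
    [0,0,0,0.1,0.03,0.03,15],
  ],
  squeeze=80,
)

```text
time: 6.6
ee_pos: [0.5234, -0.0625, 0.1496]
ee_rot: [-179.9, 15.4, 178.1]
force: [-3.5, -1.3, 8.0]
opening: 0.331
gripper_force: 77.5
```

```bash
python3 - <<'E'
from h import *
u=np.array([-.62,.02,.785]); p,Rr,o=pose(); print(p,o['force'],o['opening'],o['gripper_force'])
go(p+.135*u,Rr)
c=cap('wrist','w5');red(c)
E
```

```text
[ 0.52340424 -0.06246611  0.14963689] [-3.54722521 -1.25829842  7.98948461] 0.3310563641719061 77.47916827735025
rot [0. 0. 0.] shift [ 1.05 -0.   -2.49] at [ 0.523 -0.062  0.15 ] q [-33.1  23.7  42.8 125.2 -39.8  26.5 127.5] t 6.6
5140 [ 0.49297961 -0.06017154  0.19671852] [ 0.48379147 -0.07659065  0.17993782] [ 0.52504896 -0.04455039  0.20477653]
```

View pics/w5.png

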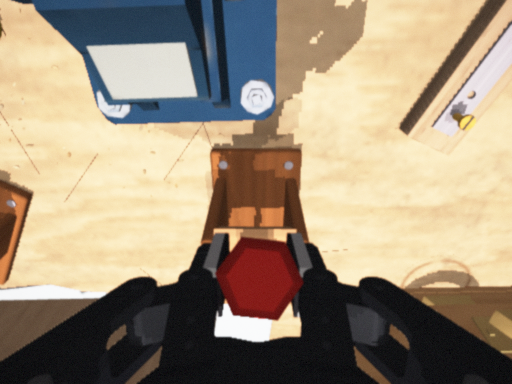

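The handle, at px (260,278), is centred between the pads and well inside the fingers. Now I'll draw it out along its axis.

Request:
move_arm(
  targets=[
    [0,0,0,0.2,0,-0.45,15],
    [0,0,0,0.4,0,-0.9,15],
    [0,0,0,0.55,0,-1.3,15],
    [0,0,0,0.55,0,-1.3,15],
  ],
)

```text
time: 7.05
ee_pos: [0.4785, -0.0597, 0.2051]
ee_rot: [179.9, 15.4, 178.2]
force: [-2.7, -1.0, -1.4]
opening: 0.333
gripper_force: 79.0
```

```bash
python3 - <<'E'
from h import *
p,Rr,o=pose(); print(o['force'],o['opening'],o['gripper_force'],o['ee_rot'])
go(np.array([0.5234,-.0625,.1496])+.135*np.array([-.62,.02,.785]),aim([.25,-.008,-.968],[-1,.035,0]))
E
```

```text
[-2.7164603  -1.00748472 -1.37739693] 0.3325909775530243 79.02077488834038 [179.90039901  15.37380774 178.18425986]
rot [0.01 0.11 0.02] shift [ 0.48 -0.02 -1.18] at [ 0.478 -0.06   0.205] q [-48.1  13.2  57.3 128.7 -25.2  30.8 115.5] t 7.05
```

Request:
move_arm(
  targets=[
    [0,0,0,0.2,0,-0.45,15],
    [0,0,0,0.35,0,-0.9,15],
    [0,0,0,0.5,0,-1.2,15],
    [0,0,0,0.5,0,-1.3,15],
  ],
)

```text
time: 7.45
ee_pos: [0.438, -0.058, 0.2607]
ee_rot: [179.9, 15.4, 178.3]
force: [0.1, 1.5, -2.3]
opening: 0.333
gripper_force: 79.0
```

```bash
python3 - <<'E'
from h import *
p,Rr,o=pose(); print(o['force'],o['opening'],o['gripper_force'],o['ee_rot'])
go(np.array([0.5234,-.0625,.1496])+.15*np.array([-.62,.02,.785]),aim([.25,-.008,-.968],[-1,.035,0]))
c=cap('scene','s6'); im=c['image'][:,:,::-1]
cv2.imwrite('pics/s6c.png',cv2.resize(im[80:260,150:360],(700,600),interpolation=cv2.INTER_CUBIC))
E
```

```text
[ 0.11464435  1.46779972 -2.28450026] 0.3332651403838262 78.95795521326363 [179.93250054  15.40930146 178.26337388]
rot [0.01 0.12 0.03] shift [ 0.11 -0.04 -0.17] at [ 0.438 -0.058  0.261] q [-64.3  -8.8  63.2 130.   13.2  39.1  78.7] t 7.45
```

View pics/s6c.png

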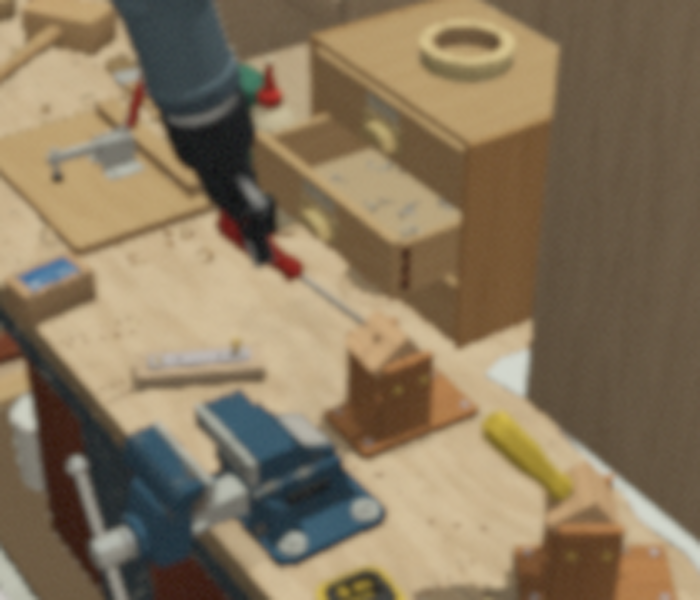

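The blade is out to the mouth of the bore: in the crop, the tip is at (368,322) by the block's top. The force is near zero. I'll lift clear first, then turn upright.

Request:
move_arm(
  targets=[
    [0,0,0,-0.1,0,-0.6,15],
    [0,0,0,-0.3,0,-1.2,15],
    [0,0,0,-0.4,0,-1.5,15],
    [0,0,0,-0.4,0,-1.5,15],
  ],
)

```text
time: 7.9
ee_pos: [0.4391, -0.0584, 0.3396]
ee_rot: [179.9, 15.5, 178.2]
force: [0.7, -0.5, -2.2]
opening: 0.329
gripper_force: 79.0
```

```bash
python3 - <<'E'
from h import *
p,Rr,o=pose(); print(o['force'],o['gripper_force'],o['ee_rot'])
go([.48,.09,.36],aim([-.43,-.0,-.9],[-1,.035,0]))
c=cap('scene','s7');Q=cloud(c)
h,sa,v=cv2.split(cv2.cvtColor(np.ascontiguousarray(c['image'][:,:,::-1]),cv2.COLOR_BGR2HSV))
m=((h<6)|(h>172))&(sa>130)&(v>60)&(Q[...,2]>.2)&(abs(Q[...,1]+.07)<.06)&(Q[...,0]>.35)&(Q[...,0]<.6)
p=Q[m];vt=np.linalg.svd(p-p.mean(0))[2][0];print(len(p),p.mean(0),vt)
E
```

```text
[ 0.71567563 -0.52972622 -2.15497625] 79.0117007290246 [179.9220762   15.54917887 178.1807389 ]
rot [0.13 5.13 0.04] shift [-0.81  2.99 -0.19] at [ 0.439 -0.058  0.34 ] q [-57.8 -16.7  50.3 123.   18.8  53.5  71.8] t 7.9
116 [ 0.43611995 -0.06774189  0.35452366] [ 0.70062726 -0.03945209 -0.71243594]
```

Request:
move_arm(
  targets=[
    [0,1.0,0,-0.2,0.6,0,15],
    [0.1,2.0,0,-0.4,1.2,-0.1,15],
    [0.1,3.0,0,-0.6,1.8,-0.2,15],
    [0.1,4.0,0,-0.8,2.4,-0.2,15],
    [0.1,5.1,0,-0.8,3.0,-0.2,15],
  ],
)

```text
time: 8.45
ee_pos: [0.4798, 0.092, 0.3561]
ee_rot: [-178.9, -19.7, 177.8]
force: [0.4, 0.1, 0.6]
opening: 0.334
gripper_force: 79.0
```

Request:
move_arm(
  targets=[
    [0,0,0,0,0,0,15],
    [0,0,0,0,0,0,15],
  ],
)

```text
time: 8.65
ee_pos: [0.4788, 0.0904, 0.3538]
ee_rot: [-178.6, -19.6, 177.7]
force: [-0.9, -0.9, -0.5]
opening: 0.329
gripper_force: 79.1
```

```bash
python3 - <<'E'
from h import *
p,Rr,o=pose(); print(o['force'],o['gripper_force'],o['ee_rot'])
go([.48,.09,.36],aim([-.43,-.0,-.9],[-1,.035,0]))
ims=[]
for n in('scene','wrist','top'):
    c=cap(n,n+'8'); ims.append(c['image'][:,:,::-1])
cv2.imwrite('pics/m8.png',np.hstack([cv2.resize(ims[0][40:240,120:290],(400,470),interpolation=cv2.INTER_CUBIC),cv2.resize(ims[1],(400,300)).repeat(1,0) if 0 else cv2.copyMakeBorder(cv2.resize(ims[1],(400,300)),0,170,0,0,cv2.BORDER_CONSTANT)]))
E
```

```text
[-0.89964374 -0.93073077 -0.50644298] 79.05289547808934 [-178.58156889  -19.64939955  177.69774441]
rot [-0.05  0.73  0.  ] shift [ 0.02 -0.01 -0.12] at [0.479 0.09  0.354] q [-53.1  30.   59.   91.4 -22.5  93.1  97.5] t 8.65
```

View pics/m8.png

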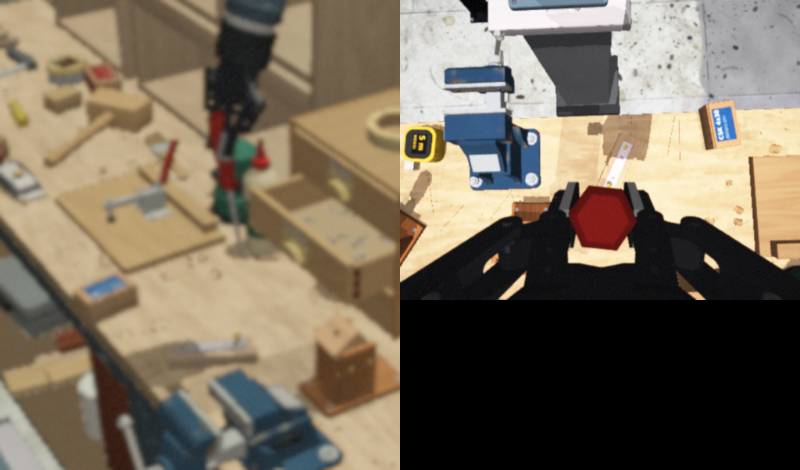

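The tool is almost upright and free, with its tip at about (240,250) in the left crop. I'll measure axis and tip from the scene camera's depth.

```bash
cat >> h.py <<'E'
def shaft(c,c0,zmax,rad=.07):
    "points of tool: near c0 (xy), z<zmax, above bench objects; fit axis"
    Q=cloud(c); m=(np.hypot(Q[...,0]-c0[0],Q[...,1]-c0[1])<rad)&(Q[...,2]<zmax)&(Q[...,2]>.06)&(c['range_z']>0)
    v,u=np.nonzero(m); return Q[m],u,v
E
python3 - <<'E'
from h import *
c=dict(np.load('pics/scene8.npz'))
p,u,v=shaft(c,(.49,.09),.34)
for z in np.arange(.1,.34,.02):
    k=(p[:,2]>=z)&(p[:,2]<z+.02)
    if k.sum(): print(round(z+.01,2),k.sum(),p[k].mean(0).round(3),p[k].min(0).round(3)[:2],p[k].max(0).round(3)[:2],u[k].mean().round(1),v[k].mean().round(1))
p0,Rr,o=pose();print(Rr.as_matrix().round(3))
E
```

```text
0.19 6 [0.503 0.08  0.196] [0.5   0.078] [0.505 0.083] 221.7 147.2
0.21 9 [0.502 0.082 0.211] [0.499 0.076] [0.506 0.089] 221.1 143.2
0.23 11 [0.5   0.083 0.23 ] [0.496 0.078] [0.503 0.091] 220.3 138.4
0.25 11 [0.498 0.083 0.25 ] [0.496 0.08 ] [0.503 0.088] 219.4 133.3
0.27 11 [0.496 0.084 0.271] [0.492 0.079] [0.499 0.09 ] 218.4 127.8
0.29 10 [0.495 0.086 0.288] [0.492 0.084] [0.497 0.09 ] 217.5 123.0
0.31 35 [0.488 0.08  0.313] [0.479 0.07 ] [0.502 0.093] 216.5 117.6
0.33 36 [0.487 0.081 0.33 ] [0.478 0.074] [0.497 0.092] 215.6 112.6
[[-0.943  0.036 -0.332]
 [ 0.039  0.999 -0.004]
 [ 0.331 -0.017 -0.943]]
```

```bash
cat >> h.py <<'E'
def ray(c,u,v,z):
    H=c['image'].shape[0]; f=H/2/np.tan(np.radians(float(c['fovy']))/2); T=np.array(c['cam_to_world'])
    d=T[:3,:3]@np.array([(u-c['cx'])/f,-(v-c['cy'])/f,-1]); return T[:3,3]+d*(z-T[2,3])/d[2]
E
python3 - <<'E'
from h import *
L=lambda n:dict(np.load(f'pics/{n}.npz'))
for n,g in(('t0',(200,215,195,213)),('s0',(212,230,175,192)),('w5',(440,490,100,140)),('w2',(400,440,60,100)),('w1',(385,420,70,105))):
    c=L(n); Q=cloud(c); a,b,d,e=g; s=c['image'][d:e,a:b][:,:,::-1]; h,sa,v=cv2.split(cv2.cvtColor(np.ascontiguousarray(s),cv2.COLOR_BGR2HSV))
    q=Q[d:e,a:b]; m=(sa>120)&(h>17)&(h<35)&(q[...,2]>.03)&(q[...,2]<.055)
    y,x=np.nonzero(m); 
    if len(x): print(n,len(x),x.mean()+a,y.mean()+d,'ray',ray(c,x.mean()+a,y.mean()+d,.041).round(4),'depth',np.median(q[m],0).round(4))
E
```

```text
t0 2 206.5 204.5 ray [0.5034 0.0956 0.041 ] depth [0.5039 0.096  0.0387]
w5 176 465.3125 121.4090909090909 ray [0.4971 0.0959 0.041 ] depth [0.4972 0.096  0.0408]
w2 141 421.8085106382979 83.1063829787234 ray [0.4966 0.0962 0.041 ] depth [0.4968 0.096  0.0407]
w1 83 404.90361445783134 89.51807228915663 ray [0.4963 0.0968 0.041 ] depth [0.4964 0.0972 0.0406]
```

Request:
move_arm(
  targets=[
    [-0.25,0.7,0,0,0,0,15],
    [-0.25,0.7,0,0,0,0,15],
    [-0.25,0.7,0,0,0,0,15],
    [-0.25,0.7,0,0,0,0,15],
  ],
)

```text
time: 9.2
ee_pos: [0.478, 0.0898, 0.3587]
ee_rot: [179.0, -24.8, 177.8]
force: [-0.8, -0.0, -1.8]
opening: 0.334
gripper_force: 79.0
```

```bash
cat >> h.py <<'E'
def meas(f,c0,zt,zs0,zs1):
    c=cap('scene',f); p,u,v=shaft(c,c0,zt)
    k=(p[:,2]>zs0)&(p[:,2]<zs1); s=p[k]; A=np.stack([np.ones(k.sum()),s[:,2]],1)
    for j in(0,1):
        co=np.linalg.lstsq(A,s[:,j],rcond=None)[0]; print('xy'[j],'slope deg',np.degrees(np.arctan(co[1])).round(2),'at zmin',(co[0]+co[1]*p[:,2].min()).round(4))
    print('zmin',p[:,2].min(),'n',k.sum())
E
python3 - <<'E'
from h import *
meas('s9',(.49,.09),.34,.19,.29); p,Rr,o=pose();print(p,o['ee_rot'],o['time'],o['q'].round(0))
E
```

```text
x slope deg -1.36 at zmin 0.4889
y slope deg -1.6 at zmin 0.0884
zmin 0.18937766882324192 n 51
[0.47799213 0.09004931 0.3587187 ] [178.97863091 -24.87330277 177.79025885] 9.25 [-48.  33.  57.  88. -25.  99.  99.]
```

```bash
python3 - <<'E'
from h import *
p,Rr,o=pose(); go(p+[.007,.005,-.06],Rr);go(p+[.007,.005,-.11],Rr)
E
```

```text
rot [0. 0. 0.] shift [-0.63  0.09  1.03] at [0.478 0.09  0.359] q [-48.2  32.7  56.8  88.1 -24.8  99.2  99.4] t 9.25
rot [0. 0. 0.] shift [-1.05  0.07  1.94] at [0.478 0.09  0.359] q [-48.2  32.7  56.8  88.1 -24.8  99.2  99.4] t 9.25
```

Request:
move_arm(
  targets=[
    [0,0,0,-0.3,0.1,0.5,15],
    [0,0,0,-0.63,0.1,1.0,15],
    [0,0,0,-0.75,0.1,1.3,15],
    [0,0,0,-0.9,0.1,1.6,15],
    [0,0,0,-0.9,0.1,1.6,15],
  ],
)

```text
time: 9.75
ee_pos: [0.4845, 0.0963, 0.2653]
ee_rot: [179.1, -25.1, 177.7]
force: [-0.3, -0.7, -0.9]
opening: 0.333
gripper_force: 79.0
```

Request:
move_arm(
  targets=[
    [0,0,0,0,0,0,15],
    [0,0,0,0,0,0,15],
  ],
)

```text
time: 9.95
ee_pos: [0.486, 0.0958, 0.2676]
ee_rot: [179.0, -24.9, 177.7]
force: [0.0, -0.3, -0.8]
opening: 0.327
gripper_force: 79.0
```

```bash
python3 - <<'E'
from h import *
meas('s10',(.495,.095),.26,.11,.19); p,Rr,o=pose();print(p,o['ee_rot'],o['time'],o['q'].round(0),o['force'])
go(p+[0,0,-.02],Rr)
E
```

```text
x slope deg 0.14 at zmin 0.4959
y slope deg 1.77 at zmin 0.0919
zmin 0.10273592848909441 n 40
[0.48603403 0.09581125 0.26756977] [179.02431214 -24.90737218 177.74006606] 10.0 [-46.  39.  54.  93. -29.  91. 102.] [ 0.40361769 -0.16326109 -1.99080755]
rot [0. 0. 0.] shift [-0.17 -0.01  0.36] at [0.486 0.096 0.268] q [-46.4  38.5  53.8  92.8 -28.8  90.5 102. ] t 10.0
```

Request:
move_arm(
  targets=[
    [0,0,0,-0.12,0.02,0.25,15],
    [0,0,0,-0.24,0.02,0.5,15],
    [0,0,0,-0.24,0.02,0.5,15],
    [0,0,0,-0.24,0.02,0.5,15],
  ],
)

```text
time: 10.4
ee_pos: [0.4855, 0.0973, 0.2383]
ee_rot: [179.1, -25.1, 177.7]
force: [0.6, 0.1, -0.6]
opening: 0.332
gripper_force: 79.0
```

```bash
python3 - <<'E'
from h import *
meas('s11',(.495,.095),.24,.09,.17); p,Rr,o=pose();print(p,o['ee_rot'],o['time'],o['force'],o['gripper_force'],abs(o['joint_velocities']).max())
a=dict(np.load('pics/s11.npz'))['image'][:,:,::-1]; w=cap('wrist','w11')['image'][:,:,::-1]; 
cv2.imwrite('pics/f.png',np.hstack([cv2.resize(a[110:210,170:270],(500,500),interpolation=cv2.INTER_CUBIC),cv2.resize(w[60:260,150:270],(300,500))]))
E
```

```text
x slope deg -0.27 at zmin 0.4948
y slope deg 0.45 at zmin 0.0937
zmin 0.06722420561474218 n 38
[0.48579678 0.09723406 0.23872755] [179.07375025 -25.03579609 177.72002701] 10.45 [ 0.41070054 -0.36245221 -2.16402746] 79.03122740448453 0.5626396483119164
```

View pics/f.png

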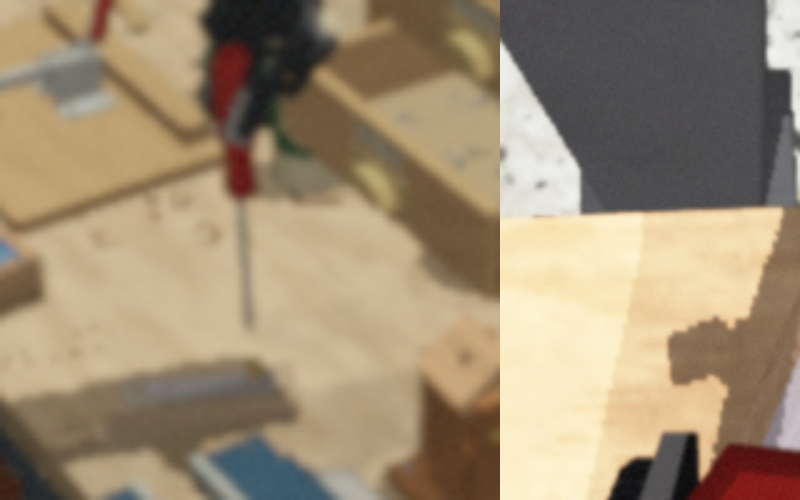

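The blade hangs free above the brass screw: in the crop, the tip is at (250,327) and the screw head at (258,370). I'll check the relative offset in this one camera.

```bash
python3 - <<'E'
from h import *
c=dict(np.load('pics/s11.npz')); s=ray(c,221.6,184,.041); print('screw',s)
for z in(.063,.067,.071,.075): print(z,ray(c,220,175.4,z)-s)
Q=cloud(c); print(Q[172:180,217:224].reshape(8,7,3)[...,2].round(3))
E
```

```text
screw [0.49716177 0.08251806 0.041     ]
0.063 [0.00724621 0.02168289 0.022     ]
0.067 [0.00456234 0.01684434 0.026     ]
0.071 [0.00187846 0.01200578 0.03      ]
0.075 [-0.00080542  0.00716723  0.034     ]
[[ 0.004  0.086  0.088  0.003  0.004  0.001  0.   ]
 [ 0.002  0.     0.083  0.003  0.004 -0.004  0.002]
 [ 0.     0.003  0.079  0.076  0.001 -0.004 -0.004]
 [-0.005  0.002  0.073 -0.005  0.004 -0.002 -0.003]
 [-0.004 -0.003  0.067  0.005  0.001  0.001 -0.003]
 [-0.     0.     0.002 -0.     0.001 -0.002  0.004]
 [ 0.001  0.     0.002 -0.001  0.004  0.     0.   ]
 [ 0.001  0.004  0.001  0.003  0.    -0.    -0.001]]
```

```bash
python3 - <<'E'
from h import *
for n in('s0','s11'):
    c=dict(np.load(f'pics/{n}.npz')); Q=cloud(c); 
    h,sa,v=cv2.split(cv2.cvtColor(np.ascontiguousarray(c['image'][:,:,::-1]),cv2.COLOR_BGR2HSV))
    print(n);print('z',(Q[180:190,216:228,2]*1000).astype(int));print('sat',sa[180:190,216:228]);print('proj depth pts')
    m=(Q[180:190,216:228,2]>.032)&(Q[180:190,216:228,2]<.055);print(Q[180:190,216:228][m].round(3))
    T=np.linalg.inv(c['cam_to_world']);f=192/np.tan(np.radians(float(c['fovy']))/2)
    for P in((.498,.0965,.041),(.497,.0965,.07)):
        q=T@[*P,1]; print('px',P,c['cx']-f*q[0]/q[2],c['cy']+f*q[1]/q[2])
E
```

```text
s0
z [[ 1  0  3  1 -1 -3 -2  1 -1  0  2 -1]
 [-2 -1  1 39 38 41 -1  6  3  2  1  6]
 [ 1 -1 -1 41 40 42  0  0  1  1  0 -1]
 [15 23 16 39 35 37 15 22 18 17 17 22]
 [17 22 21 18 35 24 25 24 21 22 24 20]
 [25 26 22 20 24 22 22 23 25 19 19 19]
 [19 25 23 26 26 25 22 21 25 17 20 21]
 [24 24 20 24 22 22 26 25 22 21 20 16]
 [19 19 16 19 18 17 17 20 19 19 18 21]
 [22 15 23 21 19 19 19 14 19 20 20 18]]
sat [[ 66  67  68  73  74  74  71  70  70  70  70  69]
 [ 68  68  71  79  88  86  79  70  69  67  69  69]
 [ 68  67  72  85 101 100  82  71  69  69  68  69]
 [ 63  64  67  78 100  95  74  62  63  68  69  70]
 [ 49  49  50  60  79  72  50  43  47  60  67  69]
 [ 28  28  29  39  57  48  30  24  35  53  65  67]
 [ 16  15  15  22  30  30  20  19  28  50  65  68]
 [ 17  15  17  20  25  26  27  31  41  58  67  72]
 [ 34  36  40  43  45  49  51  56  61  66  70  73]
 [ 65  67  67  67  69  67  68  71  72  74  75  75]]
proj depth pts
[[0.5   0.105 0.039]
 [0.503 0.104 0.038]
 [0.504 0.099 0.041]
 [0.495 0.097 0.042]
 [0.499 0.097 0.041]
 [0.5   0.092 0.043]
 [0.494 0.095 0.039]
 [0.499 0.098 0.035]
 [0.50
[... 726 characters left out ...]
  76  92 110 105  86  75  72  72  71  71]
 [ 59  56  59  78 101 100  76  63  68  72  71  72]
 [ 33  34  35  48  76  75  50  40  58  68  71  72]
 [ 20  19  17  35  46  48  29  26  52  69  74  71]
 [ 19  22  25  28  33  36  33  33  48  69  78  76]
 [ 38  40  38  45  50  48  53  54  66  78  82  80]
 [ 64  66  68  70  67  72  71  77  75  83  84  84]]
proj depth pts
[[0.498 0.102 0.042]
 [0.502 0.102 0.04 ]
 [0.503 0.097 0.043]
 [0.493 0.094 0.045]
 [0.501 0.1   0.037]
 [0.504 0.098 0.038]
 [0.492 0.093 0.041]
 [0.498 0.096 0.037]
 [0.502 0.095 0.036]
 [0.496 0.093 0.035]]
px (0.498, 0.0965, 0.041) 219.80627928735058 181.97417317860064
px (0.497, 0.0965, 0.07) 219.23384384960698 175.5416555141888
```

```bash
python3 -c "
from rig import job; print(job.hand_in())"
```

```text
the job is handed in; nothing more can be done
None
```

I've handed the job in with the red screwdriver held upright, its tip about 26 mm above the proud screw and, by my measurements, within about 3 mm of its centre sideways; no verdict came back.

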